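# Take the charged battery pack off its locking dock and put it away

## Robot

A 7-joint arm with a two-finger parallel gripper is mounted at the origin on the work surface. World frame = base frame: x ahead of the robot, y to its left, z up, the work surface at z = 0. Lengths are in m, angles in rad, forces in N, time in s.
With the tool pointing down it reaches from about 0.425 to 0.925 m from the base axis. Payload 6.8 kg.
Tool frame: the origin (TCP) lies on the centre line of the jaws, within the pads' length; the fingertips stand bot.tip_reach ahead of it and the grasp point (between the pads) lies 3 mm ahead of it (bot.tip_reach is the distance from the TCP to the fingertips, in m); z points along the fingers, y is the line along which they close (so a half turn about z gives the same grasp; the last joint's range is limited). The gripper opens to 85 mm and grips with 20 to 120 N. Pads are 22 mm wide; open, the fingers measure 114 mm over their backs; the gripper's body (76 mm by 85 mm) begins 54 mm behind the grasp point. The pads swing forward as they close: fully open they stand 13 mm farther back than shut.
Start: joints at [-1.417, 0.477, 0.022, 1.555, -0.011, 1.109, -0.083], TCP at [0.175, 0.652, 0.233] pointing down, gripper open.
Joint ranges: [-2.96, 2.96], [-0.34, 2.1], [-1.41, 1.46], [0.24, 2.44], [-1.37, 4.51], [0.17, 1.92], [-2.96, 2.96]. Speed limits (rad/s): [2.39, 2.39, 3.14, 3.14, 3.14, 3.14, 3.14].

## Interface

Orientations are given as a unit quaternion [w, x, y, z].
In Python, from station import bot gives the robot as it stands.
- The arm moves only by the tool jog_arm, never from a script. Its argument "deltas" is a list of rows, each a list of 7 numbers: the shift along the world's x, y, z in m, then the turn, a rotation vector about the world's x, y, z in rad, then the opening, from 0 (shut) to 1 (fully open). In form: [[x, y, z, rx, ry, rz, grip], ...]. A call has 1 to 10 rows; each row shifts and turns the commanded pose from where the row before left it; what a row does not reach is not made up. A row lasts 1/10 s, in which the tool goes at most 50 mm and 8.59 degrees, less where a joint would pass 70% of its speed; a pose out of reach is approached as far as the arm can. A call with a gripper value outside its range is refused whole. The fingers move at their own pace and stop on an object; "newtons" is the grip in N (left out, the last holds). Time passes only in rows, so rows that do not move let the fingers close. It gives the time, the measured TCP pose, the force, the opening and the grip force at its end, in the units of the state.
- bot.get_obs(): the state, without advancing time (a new reading comes with each control period).
- bot.read_camera(name): name is "side" or "top" or "wrist"; returns a dict with "img" (420x560x3 uint8, red, green, blue), "K" (3x3 intrinsics, pixels), "dist_coeffs" ([k1, k2, p1, p2, k3] as OpenCV has them; the pictures are not rectified), "eye" and "attitude" of the camera in the world. Camera axes: x right, y down, z forward; pixel columns grow to the right and rows downward; lengths in m; the calibration is good to about 2 mm. A picture is of the moment at which its call begins. There is no depth.
- bot.hand_in(): hands the job in; it is judged then, once.
The state is a dict: "t": time; "q": joint angles; "joint_vel": joint speeds; "joint_torque": joint torques, N m; "eef_pos": TCP position; "tool_rot": TCP orientation; "contact_force": force on the tool from outside, world axes, zero at the start; "torque": the same for the moment, N m; "gripper_width": opening from 0.0 (shut) to 1.0 (fully open); "grasp_force": force on a finger pad.
Only numpy, scipy, OpenCV 4.12 (cv2) and the standard library are available. Lean on these libraries where they do the work, as an engineer would, in place of code of your own. Each camera call takes 0.05 s, during which the arm holds its last target. There are 200 camera calls.

## Task

Take the tool battery out of its leaning charging dock: squeeze its side button in and keep it held in while you draw the battery straight out along its lean, without wrenching it against the latch. Stand it upright on the bench and let go, then take it again by its head, above the button, and lower it gently, upright, onto the rubber pad in the free compartment of the blue bin; never let it drop, and leave the tin, carton, wrench and jar where they are.

Things in the scene. Friction and masses are not known exactly. Their poses are not given: they have to be found in the camera images.
- pack: Black tool battery, 110 mm tall, 0.35 to 0.7 kg: body 58 (x) x 46 (y) mm up to 84 mm, then a head 58 x 28 mm. Origin: centre of its underside; in the dock its z leans 20 degrees from vertical towards the dock's -x. The button is on its +y face; the rest is flat. A pawl joined to it, 12 to 20 mm up, juts 5.5 mm out and catches on the dock after 2 mm of lift unless the button is held in.
- pack_button (a joint): How far the button is pressed in along the pack's -y, m: 0 = out, 0.007 = fully in. Its spring needs 3 N to start and 7 N fully in; the pawl clears the dock's lip from about 0.005. It springs out when let go.
- button_face (a point): Centre of the face of the grey ribbed button, 24 x 24 mm, 70 mm above the pack's underside, 8 mm proud of the +y face (1 mm when in). A squeeze across the pack's y here, one finger on the button, the other on the plain -y face, presses it: 54 mm wide, 47 mm with the button in.
- dock: Fixed grey charging dock on a black base plate 150 (x) x 120 (y) x 16 mm. Origin: centre of the plate's underside, on the bench; x, y level, z up; the socket's mouth leans towards -x.
- dock_socket (a point): Centre of the dock's socket floor, 35 mm above the bench, where the pack's underside rests. The socket's walls reach 36 mm up the pack with 1.5 mm of play each way, so it is clear after being drawn 36 mm along its own z. The housing reaches about 42 mm to the pack's +y, 37 mm to its -y, 41 mm to its +x and -x.
- bin: Fixed blue open bin, outside 82 (x) x 196 (y) mm, walls 4 mm thick, 74 mm tall; three compartments in a row along its y, each 74 (x) x about 60 (y) mm inside, centres at y = -64, 0, +64 mm. Origin: centre of its underside, on the bench. Fingers at the pack's button height do not fit down beside the pack, only fingers above the walls.
- pad: Black rubber pad 72 (x) x 58 (y) x 4 mm fixed on the floor of the free compartment, its axes along the bin's. Origin: centre of its underside, 4 mm above the bench; its top is 8 mm above the bench. The pack stands here with its x along the pad's x, either way round.
- tin: Small tin, 52 mm across, 62 mm tall, standing in one of the bin's other compartments. Origin: centre of its underside.
- carton: Small cardboard carton 60 x 48 x 55 mm standing in the remaining compartment. Origin: centre of its underside.
- wrench: Steel wrench, 170 mm long, lying on the bench beyond the work. Origin: on its underside near the middle.
- jar: Closed jar, 64 mm across, 90 mm tall, standing beyond the wrench. Origin: centre of its underside.
Mind the look-alikes: they are no part of the job. What is shaped like the pack but brown or orange is not meant.

How it is judged:
On the way, in this order (a step that is already met when the one before it is completed fails the run):
1. the pack is drawn clear of the socket with its button held in (distance between pack and dock_socket above 0.04 m and value of joint pack_button above 0.004 m and contact force between the fingers and pack above 1 N), for 0.1 s.
2. the pack stands upright on the bench, let go and at rest (height (world z) of pack below 0.005 m and angle between pack's own z axis and vertical below 0.1 rad and contact force between the fingers and pack below 0.1 N and linear speed of pack below 0.02 m/s), for 0.2 s.
3. the pack is lifted again by its head, the button not pressed (height (world z) of pack above 0.03 m and value of joint pack_button below 0.002 m and contact force between the fingers and pack above 1 N), for 0.2 s.
At the end, for the whole second after the job is handed in: The pack stands upright (within 0.08 rad) and at rest on the rubber pad in the bin's free compartment, its underside within 4 mm of the pad's top, within 20 mm of the pad's centre, let go (horizontal distance between pack and pad below 0.02 m and height (world z) of pack below 0.012 m and angle between pack's own z axis and vertical below 0.08 rad and linear speed of pack below 0.02 m/s and contact force between the fingers and pack below 0.1 N); the robot touches nothing.
It fails at once if the pack is let fall (free of the fingers and faster than 0.5 m/s) (linear speed of pack above 0.5 m/s and contact force between the fingers and pack below 0.1 N).
It fails at once if the pack is wrenched against the dock (over 80 N) (contact force between pack and dock above 80 N).
It fails at once if the tin, carton, wrench or jar is moved more than 30 mm (distance of any of tin, carton, wrench, jar from where it was at the start of the episode above 0.03 m).
It also fails if it takes over 64 s, if anything falls off the work surface, if the arm or the gripper's body presses on something with over 40 N, if the wrist force passes 120 N, or if a joint passes its speed limit or range.

## Working session

There is one attempt and no reset: what is moved stays moved. The work goes in short steps, Python scripts to look and compute and a tool call to move; the robot and the scene stay as the last step left them, time stands still between calls to the robot, and variables do not carry over. Pictures are saved under pics/ and viewed, at most 12 in all, crops included, and the job is handed in when it is done.

Besides the shell and the picture viewer there is one more tool, called after ">>>" by a JSON object that holds its "api" and its "payload", one argument or row to a line. jog_arm: Moves the arm, as the interface text tells. Its arguments: {"type":"object","properties":{"deltas":{"type":"array"},"newtons":{"type":"number"}},"required":["deltas"]}

```bash
mkdir -p pics; cat > h.py <<'E'
import numpy as np, cv2, json
from station import bot
from scipy.spatial.transform import Rotation as R
def q2R(q): return R.from_quat([q[1],q[2],q[3],q[0]]).as_matrix()
def cam(n,name=None):
    c=bot.read_camera(n)
    c={k:(np.array(v) if not isinstance(v,str) else v) for k,v in c.items()}
    if name:
        cv2.imwrite(f'pics/{name}.png',c['img'][:,:,::-1])
    return c
def att(c):
    a=np.array(c['attitude'],float)
    return a if a.shape==(3,3) else q2R(a)
def ray(c,p):
    u=cv2.undistortPoints(np.array(p,float).reshape(-1,1,2),c['K'].astype(float),c['dist_coeffs'].astype(float)).reshape(-1,2)
    d=np.c_[u,np.ones(len(u))]@att(c).T
    return np.array(c['eye'],float),d
def plane(c,p,z):
    e,d=ray(c,p); return e+d*((z-e[2])/d[:,2])[:,None]
def tri(c1,p1,c2,p2):
    e1,d1=ray(c1,p1);e2,d2=ray(c2,p2);o=[]
    for a,b in zip(d1,d2):
        a=a/np.linalg.norm(a);b=b/np.linalg.norm(b)
        s=np.linalg.lstsq(np.c_[a,-b],e2-e1,rcond=None)[0]
        x,y=e1+s[0]*a,e2+s[1]*b; o.append(np.r_[(x+y)/2,np.linalg.norm(x-y)])
    return np.array(o)
def proj(c,P):
    Rm=att(c).T; t=-Rm@np.array(c['eye'],float)
    return cv2.projectPoints(np.array(P,float).reshape(-1,1,3),cv2.Rodrigues(Rm)[0],t,c['K'].astype(float),c['dist_coeffs'].astype(float))[0].reshape(-1,2)
E
python3 - <<'E'
from h import *
ims=[]
for n in ['side','top']:
    c=cam(n,n+'0'); np.save(n+'0.npy',c,allow_pickle=True); print(n,c['eye'],c['attitude'],c['K'].tolist(),c['dist_coeffs'])
print(bot.get_obs(),bot.tip_reach)
E
```

```text
side [0.4544917  0.94949849 0.71799646] [ 0.02689327 -0.03643121  0.87517543 -0.48168193] [[436.73833218451125, 0.0, 280.6631319610711], [0.0, 436.73833218451125, 208.73754129390178], [0.0, 0.0, 1.0]] [-0.11713511  0.          0.          0.          0.        ]
top [ 0.42705699 -0.03403025  1.18746277] [ 0.03036101 -0.70091883  0.71118935 -0.04472917] [[442.0486754984745, 0.0, 279.35662835772945], [0.0, 442.0486754984745, 207.76593166289265], [0.0, 0.0, 1.0]] [-0.13422322  0.          0.          0.          0.        ]
{'t': 0.1, 'q': array([-1.41707181,  0.47771628,  0.02234764,  1.55637806, -0.01148954,
        1.10931751, -0.08309245]), 'joint_vel': array([-0.00023969, -0.00349454, -0.00178262, -0.00130352, -0.00056871,
       -0.00057293, -0.00061154]), 'joint_torque': array([ 3.90287867e-03, -5.97759318e+01,  1.61313716e+00, -2.81953597e+01,
        1.27716508e-02,  5.08256911e-03, -2.29933917e-06]), 'eef_pos': array([0.17459488, 0.65145851, 0.23231306]), 'tool_rot': array([-4.30314621e-05,  1.30524944e-01,  9.91444665e-01, -8.44352992e-04]), 'contact_force': array([-0.52126341, -0.75103782,  0.08649843]), 'torque': array([-0.05249282, -0.00545421,  0.03812774]), 'grasp_force': 0.0, 'gripper_width': 1.0015976535202802} 0.022
```

View pics/side0.png

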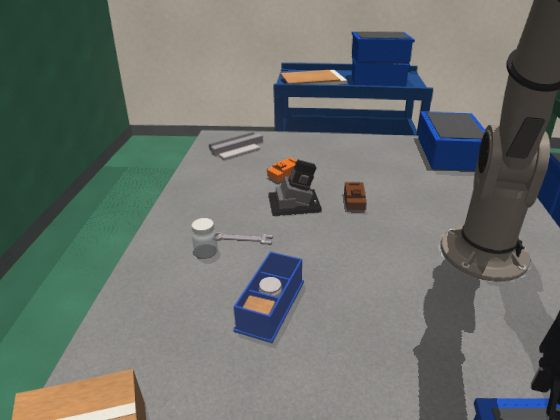

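View pics/top0.png

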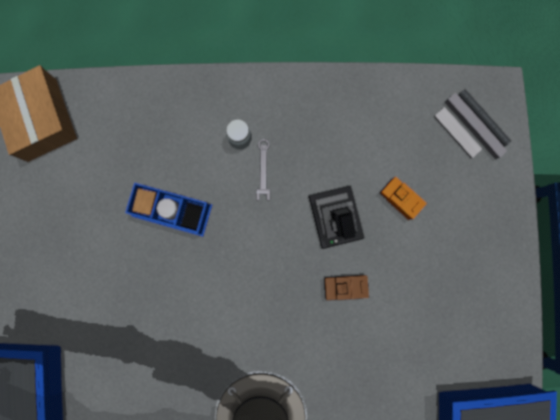

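The side view shows the dock at about (295,195) and the bin at (270,295). The top view shows the dock at (336,217) and the bin at (168,209), whose free compartment is at (192,217), the end on the dock side. I'll measure outlines and crop the dock.

```bash
python3 - <<'E'
from h import *
c=np.load('top0.npy',allow_pickle=True).item(); s=np.load('side0.npy',allow_pickle=True).item()
im=c['img']; hsv=cv2.cvtColor(im,cv2.COLOR_RGB2HSV)
m=cv2.inRange(hsv,(105,120,40),(130,255,255)); m[:, :100]=0; m[:,230:]=0; m[260:]=0
P=cv2.findNonZero(m); r=cv2.minAreaRect(P); b=cv2.boxPoints(r); print('bin',r)
for z in (0.074,): 
    Q=plane(c,b,z); print(Q.round(4), Q.mean(0), [np.linalg.norm(Q[i]-Q[i-1]) for i in range(4)])
g=cv2.cvtColor(im,cv2.COLOR_RGB2GRAY); 
print(g[217,300:375],g[150,336])
m2=(g<75).astype(np.uint8)*255; m2[:, :295]=0;m2[:,380:]=0;m2[:175]=0;m2[258:]=0
r=cv2.minAreaRect(cv2.findNonZero(m2)); b=cv2.boxPoints(r); print('dock',r,b)
Q=plane(c,b,0.016);print(Q.round(4), Q.mean(0), [np.linalg.norm(Q[i]-Q[i-1]) for i in range(4)])
a=cv2.resize(im[170:262,290:400],None,fx=5,fy=5,interpolation=cv2.INTER_CUBIC)
d=cv2.resize(s['img'][150:222,255:330],None,fx=6,fy=6,interpolation=cv2.INTER_CUBIC)
h=max(a.shape[0],d.shape[0]); w=np.zeros((h,a.shape[1]+d.shape[1],3),np.uint8); w[:a.shape[0],:a.shape[1]]=a; w[:d.shape[0],a.shape[1]:]=d
w=cv2.resize(w,None,fx=.8,fy=.8); w=cv2.convertScaleAbs(w,alpha=1.6,beta=10)
print(w.shape); cv2.imwrite('pics/crop.png',w[:,:,::-1])
E
```

```text
bin ((168.17601013183594, 208.9214324951172), (81.3886947631836, 33.95719909667969), 15.751175880432129)
[[0.5344 0.3387 0.074 ]
 [0.6186 0.3164 0.074 ]
 [0.5585 0.1132 0.074 ]
 [0.4759 0.1366 0.074 ]] [0.54687129 0.22622534 0.074     ] [np.float64(0.21043344468952427), np.float64(0.08708311339656037), np.float64(0.21187302512548317), np.float64(0.08581163211358489)]
[108 108 108 108 108 109 108 108 108 107 103  97  84  60  37  31  34  35
  37  51  68  71  61  62  75  82  83  80  75  70  57  37  16   7  12  16
  18  18  13   9  10  15  15  18  18  18  18  19  19  19  19  22  37  54
  59  51  43  43  54  76  95 103 105 106 106 106 104 105 106 106 106 106
 105 105 105] 107
dock ((348.0113525390625, 213.79730224609375), (55.77613830566406, 70.43973541259766), 76.50426483154297) [[307.25568 194.89865]
 [375.75037 178.45993]
 [388.76703 232.69595]
 [320.27234 249.13467]]
[[ 0.5855 -0.1341  0.016 ]
 [ 0.6283 -0.3219  0.016 ]
 [ 0.4805 -0.3517  0.016 ]
 [ 0.4401 -0.1656  0.016 ]] [ 0.53361329 -0.24333341  0.016     ] [np.float64(0.14872365155119535), np.float64(0.1925869016324236), np.float64(0.1507815981579223), np.float64(0.19048341544689362)]
(368, 800, 3)
```

View pics/crop.png

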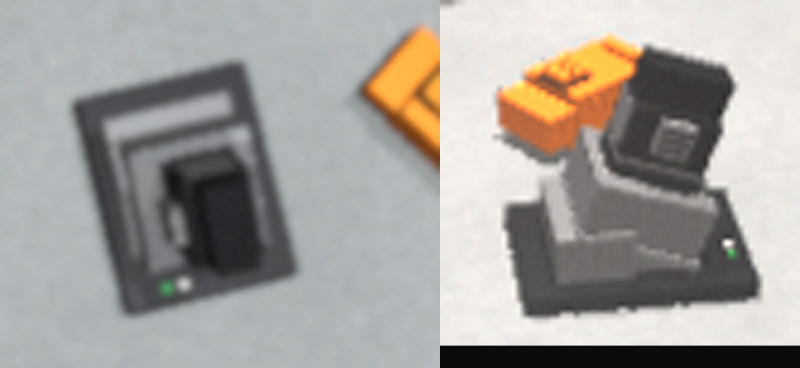

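The crop shows the plate corners at (75,100), (243,65), (296,270) and (126,316). The pack leans towards the robot and its grey button is on the left (+y). I'll refine the plate and bin poses.

```bash
python3 - <<'E'
from h import *
c=np.load('top0.npy',allow_pickle=True).item(); s=np.load('side0.npy',allow_pickle=True).item()
im=c['img']; g=cv2.cvtColor(im,cv2.COLOR_RGB2GRAY)
hsv=cv2.cvtColor(im,cv2.COLOR_RGB2HSV)
m=((g<80)&(hsv[...,1]<90)).astype(np.uint8)*255; m[:, :295]=0;m[:,372:]=0;m[:175]=0;m[258:]=0
n,l,st,_=cv2.connectedComponentsWithStats(m); k=1+st[1:,4].argmax(); P=cv2.findNonZero((l==k).astype(np.uint8))
r=cv2.minAreaRect(P); b=cv2.boxPoints(r)
for b in (b, np.array([[75,100],[243,65],[296,270],[126,316]])/4+[290,170]):
    Q=plane(c,b,0.016);print(b.round(1).tolist(),Q.round(4).tolist(), Q.mean(0), [round(np.linalg.norm(Q[i]-Q[i-1]),4) for i in range(4)])
    e=[Q[(i+1)%4]-Q[i] for i in range(4)]; print([np.degrees(np.arctan2(v[1],v[0])).round(1) for v in e])
# pack dark mask top
m=(g<30).astype(np.uint8)*255; m[:, :320]=0;m[:,372:]=0;m[:195]=0;m[258:]=0
n,l,st,_=cv2.connectedComponentsWithStats(m); k=1+st[1:,4].argmax(); b=cv2.boxPoints(cv2.minAreaRect(cv2.findNonZero((l==k).astype(np.uint8)))); print('pack',b)
# bin rim & compartment dark pad
hs=cv2.inRange(hsv,(105,120,40),(130,255,255)); hs[:, :100]=0; hs[:,230:]=0; hs[260:]=0
b=cv2.boxPoints(cv2.minAreaRect(cv2.findNonZero(hs)));Q=plane(c,b,0.074);e=[Q[(i+1)%4]-Q[i] for i in range(4)]; print('bin',[np.degrees(np.arctan2(v[1],v[0])).round(1) for v in e])
E
```

```text
[[306.70001220703125, 194.8000030517578], [350.8999938964844, 183.8000030517578], [364.6000061035156, 238.39999389648438], [320.3999938964844, 249.39999389648438]] [[0.5857, -0.1327, 0.016], [0.6144, -0.2532, 0.016], [0.4666, -0.2853, 0.016], [0.4394, -0.1658, 0.016]] [ 0.52652087 -0.20922556  0.016     ] [np.float64(0.15), np.float64(0.1239), np.float64(0.1512), np.float64(0.1226)]
[np.float64(-76.6), np.float64(-167.8), np.float64(102.8), np.float64(12.7)]
[[308.8, 195.0], [350.8, 186.2], [364.0, 237.5], [321.5, 249.0]] [[0.5852, -0.1381, 0.016], [0.6076, -0.2524, 0.016], [0.4689, -0.2837, 0.016], [0.4404, -0.1688, 0.016]] [ 0.52552432 -0.21079509  0.016     ] [np.float64(0.148), np.float64(0.1165), np.float64(0.1422), np.float64(0.1184)]
[np.float64(-78.9), np.float64(-167.3), np.float64(103.9), np.float64(12.0)]
pack [[330.19995 211.4    ]
 [349.47052 207.11765]
 [355.9176  236.12943]
 [336.64703 240.41177]]
bin [np.float64(-14.9), np.float64(-106.5), np.float64(164.2), np.float64(73.9)]
```

```bash
python3 - <<'E'
from h import *
c=np.load('top0.npy',allow_pickle=True).item(); s=np.load('side0.npy',allow_pickle=True).item()
y=np.radians(12.5); x=np.array([np.cos(y),np.sin(y),0]);Y=np.array([-np.sin(y),np.cos(y),0]); d=-np.sin(np.radians(20))*x+np.array([0,0,np.cos(np.radians(20))])
px=np.cross(Y,d)
print('d',d,'px',px)
# button face seen in side crop (676,142) -> /4.8 + offset
bs=np.array([[(676-440)/4.8+255,142/4.8+150]]); bt=np.array([[177/4+290,225/4+170]])
print(bs,bt)
T=tri(s,bs,c,bt); print('button tri',T)
S=plane(c,bt,0.035+0.07*d[2])[0]-0.07*d-0.031*Y; print('S',S, 'in dock', (S-[.526,-.21,0])@np.c_[x,Y])
S2=T[0,:3]-0.07*d-0.031*Y;print(S2,(S2-[.526,-.21,0])@np.c_[x,Y])
for n,cc in (('top',c),('side',s)):
    for S0 in (S,):
        print(n,proj(cc,[S0+0.11*d+a*px+b*Y for a,b in ((.029,.014),(.029,-.014),(-.029,-.014),(-.029,.014))]).round(1).tolist())
print('tin tops', plane(c,[[192,217]],0.008))
Rg=np.c_[ -px, Y, -d]; 
for Rg in (np.c_[px,-Y,-d],np.c_[-px,Y,-d]): print(np.linalg.det(Rg)); R0=q2R(bot.get_obs()['tool_rot']); print(R0.round(3)); print(R.from_matrix(Rg@R0.T).as_rotvec())
E
```

```text
d [-0.3339129  -0.07402671  0.93969262] px [0.91741815 0.20338671 0.34202014]
[[304.16666667 179.58333333]] [[334.25 226.25]]
button tri [[ 4.94947354e-01 -1.92541419e-01  9.79008596e-02  4.49924514e-04]]
S [ 0.52507639 -0.2172078   0.035     ] in dock [-0.00246177 -0.00683704]
[ 0.52503089 -0.21762473  0.03212238] [-0.00259644 -0.00723423]
top [[342.6, 217.7], [353.9, 215.0], [357.9, 237.7], [346.8, 240.4]]
side [[298.8, 162.2], [297.3, 158.1], [315.0, 162.8], [316.8, 166.9]]
tin tops [[0.53094342 0.17567199 0.008     ]]
0.9999999999999999
[[-0.966  0.259 -0.   ]
 [ 0.259  0.966 -0.002]
 [-0.    -0.002 -1.   ]]
[ 0.47677692 -0.01268191 -2.62640496]
0.9999999999999999
[[-0.966  0.259 -0.   ]
 [ 0.259  0.966 -0.002]
 [-0.    -0.002 -1.   ]]
[-0.00600055 -0.35223183  0.47533999]
```

>>> {"api": "jog_arm", "payload": {
  "deltas": [
    [0.029,-0.04,0.005,0.0265,-0.0007,-0.1459,1],
    [0.029,-0.04,0.005,0.0265,-0.0007,-0.1459,1],
    [0.029,-0.04,0.005,0.0265,-0.0007,-0.1459,1],
    [0.029,-0.04,0.005,0.0265,-0.0007,-0.1459,1],
    [0.029,-0.04,0.005,0.0265,-0.0007,-0.1459,1],
    [0.029,-0.04,0.005,0.0265,-0.0007,-0.1459,1],
    [0.029,-0.04,0.005,0.0265,-0.0007,-0.1459,1],
    [0.029,-0.04,0.005,0.0265,-0.0007,-0.1459,1],
    [0.029,-0.04,0.005,0.0265,-0.0007,-0.1459,1],
    [0.029,-0.04,0.005,0,0,0,1]
  ]
}}

```text
t: 1.1
eef_pos: [0.4646, 0.25, 0.2832]
tool_rot: [-0.012, 0.708, 0.698, 0.11]
contact_force: [0.1, 0.7, -0.3]
gripper_width: 0.997
grasp_force: 0.0
```

>>> {"api": "jog_arm", "payload": {
  "deltas": [
    [0,-0.048,-0.004,0.0265,-0.0007,-0.1459,1],
    [0,-0.048,-0.004,0.0265,-0.0007,-0.1459,1],
    [0,-0.048,-0.004,0.0265,-0.0007,-0.1459,1],
    [0,-0.048,-0.004,0.0265,-0.0007,-0.1459,1],
    [0,-0.048,-0.004,0.0265,-0.0007,-0.1459,1],
    [0,-0.048,-0.004,0.0265,-0.0007,-0.1459,1],
    [0,-0.048,-0.004,0.0265,-0.0007,-0.1459,1],
    [0,-0.048,-0.004,0.0265,-0.0007,-0.1459,1],
    [0,-0.048,-0.004,0.0265,-0.0007,-0.1459,1],
    [0,0,0,0,0,0,1]
  ]
}}

```text
t: 2.1
eef_pos: [0.4636, -0.1859, 0.2472]
tool_rot: [-0.016, 0.98, 0.101, 0.173]
contact_force: [-0.2, 0.2, -0.4]
gripper_width: 1.002
grasp_force: 0.0
```

```bash
cat >> h.py <<'E'
def pk(yaw=12.5,lean=20):
    y=np.radians(yaw);l=np.radians(lean); x=np.array([np.cos(y),np.sin(y),0]);Y=np.array([-np.sin(y),np.cos(y),0]); d=-np.sin(l)*x+np.array([0,0,np.cos(l)])
    return np.cross(Y,d),Y,d
def goal(p,yaw,lean):
    px,Y,d=pk(yaw,lean); o=bot.get_obs(); R0=q2R(o['tool_rot'])
    print('t',o['t'],'at',o['eef_pos'].round(4),'dp',(np.array(p)-o['eef_pos']).round(4),'rv',R.from_matrix(np.c_[px,-Y,-d]@R0.T).as_rotvec().round(4),'F',o['contact_force'].round(1),'w',round(o['gripper_width'],3),'gf',round(o['grasp_force'],1))
E
python3 - <<'E'
from h import *
px,Y,d=pk(); S=np.array([.525,-.2174,.034])
goal(S+.17*d,12.5,20); print(bot.get_obs()['q'].round(2))
c=cam('wrist','w0'); np.save('w0.npy',c,allow_pickle=True)
print(c['eye'],[ (k,proj(c,[S+.11*d+a*px+b*Y for a,b in ((.029,.014),(.029,-.014),(-.029,-.014),(-.029,.014))]).round(0).tolist()) for k in 'h'], proj(c,[S+.07*d+.031*Y]))
E
```

```text
t 2.1 at [ 0.4636 -0.1859  0.2472] dp [ 0.0047 -0.0441 -0.0535] rv [0.0026 0.0012 0.0132] F [-0.2  0.2 -0.4] w 1.002 gf 0.0
[-0.57 -0.    0.98  2.2  -0.31  0.68 -0.74]
[ 0.49354099 -0.1790771   0.40832681] [('h', [[316.0, 197.0], [353.0, 197.0], [349.0, 265.0], [314.0, 266.0]])] [[290.69006978 215.07068511]]
```

View pics/w0.png

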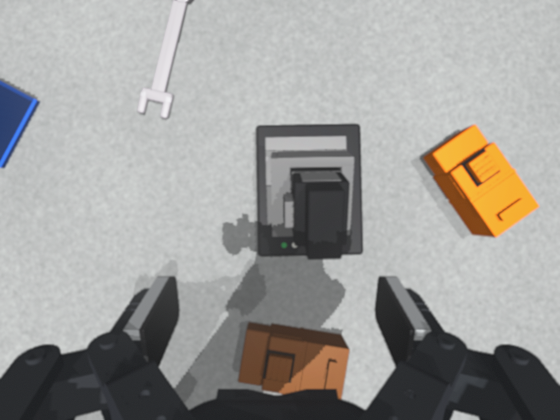

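The wrist view shows the plate corners at (257,126), (360,124), (362,254) and (260,256), and the head top at about x 305–348, y 182–257, a few mm off my prediction. I'll refine from this picture.

```bash
python3 - <<'E'
from h import *
c=np.load('w0.npy',allow_pickle=True).item(); print(c['K'][0,0])
Q=plane(c,[[257,126],[360,124],[362,254],[260,256]],.016); print(Q.round(4),Q.mean(0),[round(np.linalg.norm(Q[i]-Q[i-1]),4) for i in range(4)])
e=[Q[(i+1)%4]-Q[i] for i in range(4)]; print([np.degrees(np.arctan2(v[1],v[0])).round(1) for v in e])
px,Y,d=pk(); S=np.array([.525,-.2174,.034])
f=lambda P:proj(c,P).round(0).tolist()
print('body top',f([S+.084*d+a*px+b*Y for a,b in ((.029,.023),(.029,-.023),(-.029,-.023),(-.029,.023))]))
a=cv2.resize(c['img'][160:275,240:380],None,fx=5,fy=5,interpolation=cv2.INTER_CUBIC)
cv2.imwrite('pics/w0c.png',cv2.convertScaleAbs(a,alpha=2.2,beta=15)[:,:,::-1])
E
```

```text
348.1360127026768
[[ 0.5863 -0.138   0.016 ]
 [ 0.6126 -0.2519  0.016 ]
 [ 0.4688 -0.2836  0.016 ]
 [ 0.4432 -0.1715  0.016 ]] [ 0.52769807 -0.21125003  0.016     ] [np.float64(0.147), np.float64(0.1169), np.float64(0.1473), np.float64(0.1149)]
[np.float64(-77.0), np.float64(-167.6), np.float64(102.9), np.float64(13.2)]
body top [[301.0, 188.0], [357.0, 187.0], [353.0, 251.0], [300.0, 252.0]]
```

View pics/w0c.png

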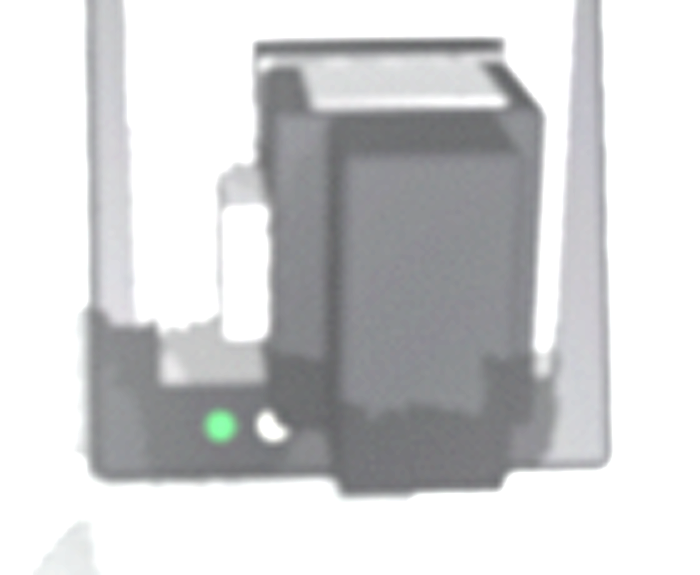

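The crop shows the head-top corners at (342,155), (520,152), (502,487) and (340,492), and the body's left and right edges at x 275 and 542.

```bash
python3 - <<'E'
from h import *
c=np.load('w0.npy',allow_pickle=True).item()
for yaw in (12.8,):
  px,Y,d=pk(yaw)
  hp=np.array([[342,155],[520,152],[502,487],[340,492]])/5+[240,160]
  z0=.035+.11*d[2]; S=[];W=[]
  for p,(a,b) in zip(hp,((.029,.014),(.029,-.014),(-.029,-.014),(-.029,.014))):
    q=plane(c,[p],z0+a*px[2])[0]; W.append(q); S.append(q-a*px-b*Y-.11*d)
  W=np.array(W); print(np.array(S).round(4)); S=np.mean(S,0); print('S',S,'in dock',(S-[.527,-.211,.035])@np.c_[px*[1,1,0]/np.cos(.349),Y])
  print('sizes',[round(np.linalg.norm(W[i]-W[i-1]),4) for i in range(4)],'yaw',[np.degrees(np.arctan2(*(W[j]-W[i])[[1,0]])) for i,j in ((3,0),(2,1))])
  bb=np.array([[275,112],[542,112]])/5+[240,160]
  q=[plane(c,[p],.035+.084*d[2]+.029*px[2])[0] for p in bb]; m=(q[0]+q[1])/2; print('body',np.linalg.norm(q[0]-q[1]),m-.084*d-.029*px)
  t=np.load('top0.npy',allow_pickle=True).item(); print(proj(t,[S+.11*d+a*px+b*Y for a,b in ((.029,.014),(.029,-.014),(-.029,-.014),(-.029,.014))]).round(1).tolist())
  goal(S+.13*d,yaw,20)
E
```

```text
[[ 0.5282 -0.2109  0.035 ]
 [ 0.528  -0.2096  0.035 ]
 [ 0.5298 -0.2091  0.035 ]
 [ 0.5299 -0.2111  0.035 ]]
S [ 0.52899492 -0.21016654  0.035     ] in dock [0.00212994 0.00037078]
sizes [np.float64(0.0565), np.float64(0.0267), np.float64(0.0562), np.float64(0.0261)] yaw [np.float64(13.389948107128554), np.float64(12.714859116633242)]
body 0.04378750761438194 [ 0.52763959 -0.21038948  0.035     ]
[[339.7, 216.2], [351.0, 213.4], [355.1, 236.0], [344.0, 238.8]]
t 2.15 at [ 0.4638 -0.1829  0.2469] dp [ 0.0219 -0.0371 -0.0898] rv [ 0.0021 -0.0002  0.012 ] F [ 0.   0.4 -1. ] w 1.006 gf 0.0
```

>>> {"api": "jog_arm", "payload": {
  "deltas": [
    [0.0071,-0.0185,-0.02,0.001,0,0.006,1],
    [0.0071,-0.0185,-0.03,0.001,0,0.006,1],
    [0.0071,0,-0.04,0,0,0,1],
    [0,0,0,0,0,0,1],
    [0,0,0,0,0,0,1]
  ]
}}

```text
t: 2.65
eef_pos: [0.4833, -0.2111, 0.1626]
tool_rot: [-0.021, 0.979, 0.113, 0.171]
contact_force: [-0.4, -0.5, 0.6]
gripper_width: 0.999
grasp_force: 0.0
```

```bash
python3 - <<'E'
from h import *
px,Y,d=pk(12.8); S=np.array([.5285,-.2103,.035])
goal(S+.073*d,12.8,20); print(.057*d,d,px)
c=cam('wrist','w1'); print(proj(c,[S+.11*d+a*px+b*Y for a,b in ((.029,.014),(.029,-.014),(-.029,-.014),(-.029,.014))]).round(0).tolist())
E
```

```text
t 2.65 at [ 0.4833 -0.2111  0.1626] dp [ 0.0208 -0.0048 -0.059 ] rv [-0.0024 -0.0043 -0.0066] F [-0.4 -0.5  0.6] w 0.999 gf 0.0
[-0.01901068 -0.00431912  0.05356248] [-0.33352072 -0.07577405  0.93969262] [0.91634065 0.20818749 0.34202014]
[[268.0, 207.0], [324.0, 208.0], [318.0, 305.0], [268.0, 305.0]]
```

View pics/w1.png

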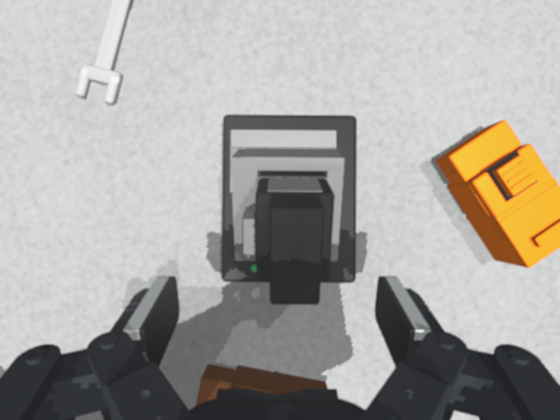

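The head lies at x 270–325, y 200–303, matching the prediction to about 2 mm.

>>> {"api": "jog_arm", "payload": {
  "deltas": [
    [0.002,-0.009,-0.005,-0.0024,-0.0043,-0.0066,1],
    [0,0,0,0,0,0,1],
    [0.0047,0.001,-0.0135,0,0,0,1],
    [0.0047,0.001,-0.0135,0,0,0,1],
    [0.0047,0.001,-0.0135,0,0,0,1],
    [0.0047,0.001,-0.0135,0,0,0,1],
    [0,0,0,0,0,0,1],
    [0,0,0,0,0,0,1]
  ],
  "newtons": 30
}}

```text
t: 3.5
eef_pos: [0.5054, -0.2164, 0.1055]
tool_rot: [-0.019, 0.978, 0.11, 0.175]
contact_force: [-0.0, 0.3, 0.5]
gripper_width: 0.997
grasp_force: 0.0
```

```bash
python3 - <<'E'
from h import *
px,Y,d=pk(12.8); S=np.array([.5285,-.2103,.035])
goal(S+.073*d,12.8,20)
E
```

```text
t 3.5 at [ 0.5054 -0.2164  0.1055] dp [-0.0013  0.0005 -0.0019] rv [ 0.0005  0.0047 -0.0001] F [-0.   0.3  0.5] w 0.997 gf 0.0
```

>>> {"api": "jog_arm", "payload": {
  "deltas": [
    [-0.0012,0.0005,-0.0015,0,0.0047,0,0.8],
    [0,0,0,0,0,0,0.6],
    [0,0,0,0,0,0,0.5],
    [0,0,0,0,0,0,0.4],
    [0,0,0,0,0,0,0.2],
    [0,0,0,0,0,0,0.2],
    [0,0,0,0,0,0,0.2],
    [0,0,0,0,0,0,0.2],
    [0,0,0,0,0,0,0.2],
    [0,0,0,0,0,0,0.2]
  ],
  "newtons": 35
}}

```text
t: 4.5
eef_pos: [0.5039, -0.2164, 0.1034]
tool_rot: [-0.019, 0.979, 0.109, 0.172]
contact_force: [-3.1, 1.4, 7.6]
gripper_width: 0.525
grasp_force: 35.0
```

```bash
python3 - <<'E'
from h import *
px,Y,d=pk(12.8); S=np.array([.5285,-.2103,.035])
goal(S+.073*d,12.8,20)
c=cam('wrist','w2')
E
```

```text
t 4.5 at [ 0.5039 -0.2164  0.1034] dp [0.0003 0.0005 0.0002] rv [ 0.     -0.0005  0.0008] F [-3.1  1.4  7.6] w 0.525 gf 35.0
```

View pics/w2.png

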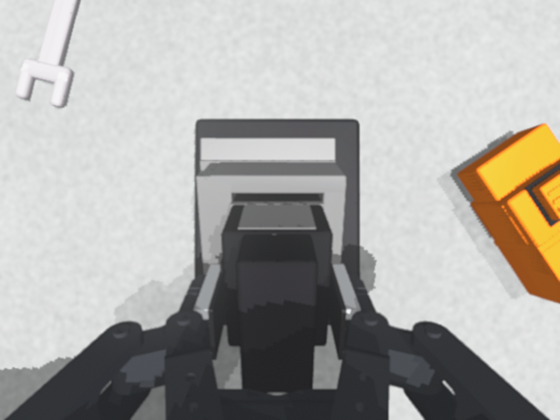

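The fingers straddle the body at button height, pads at about (205,300) and (345,300). Gentle test lift along the lean.

>>> {"api": "jog_arm", "payload": {
  "deltas": [
    [-0.0003,-0.0001,0.001,0,0,0,0.2],
    [-0.0005,-0.0001,0.0014,0,0,0,0.2],
    [-0.0005,-0.0001,0.0014,0,0,0,0.2],
    [0,0,0,0,0,0,0.2]
  ]
}}

```text
t: 4.95
eef_pos: [0.5021, -0.2164, 0.1062]
tool_rot: [-0.019, 0.979, 0.109, 0.171]
contact_force: [-0.5, 0.3, -4.8]
gripper_width: 0.526
grasp_force: 36.5
```

>>> {"api": "jog_arm", "payload": {
  "deltas": [
    [-0.0005,-0.0001,0.0014,0,0,0,0.2],
    [0,0,0,0,0,0,0.2]
  ]
}}

```text
t: 5.15
eef_pos: [0.5018, -0.2166, 0.1077]
tool_rot: [-0.019, 0.979, 0.109, 0.172]
contact_force: [0.5, -1.0, -3.8]
gripper_width: 0.527
grasp_force: 36.5
```

Past the 2 mm catch point with only the pack's weight on the wrist, so the latch is free.

>>> {"api": "jog_arm", "payload": {
  "deltas": [
    [-0.0017,-0.0004,0.0047,0,0,0,0.2],
    [-0.0017,-0.0004,0.0047,0,0,0,0.2],
    [-0.0017,-0.0004,0.0047,0,0,0,0.2],
    [-0.0017,-0.0004,0.0047,0,0,0,0.2],
    [-0.0017,-0.0004,0.0047,0,0,0,0.2]
  ]
}}

```text
t: 5.65
eef_pos: [0.4933, -0.2187, 0.1318]
tool_rot: [-0.019, 0.979, 0.109, 0.172]
contact_force: [0.4, 0.6, -4.8]
gripper_width: 0.527
grasp_force: 36.6
```

>>> {"api": "jog_arm", "payload": {
  "deltas": [
    [-0.0017,-0.0004,0.0047,0,0,0,0.2],
    [-0.0017,-0.0004,0.0047,0,0,0,0.2],
    [-0.0017,-0.0004,0.0047,0,0,0,0.2],
    [-0.0017,-0.0004,0.0047,0,0,0,0.2],
    [-0.0017,-0.0004,0.0047,0,0,0,0.2],
    [-0.0017,-0.0004,0.0047,0,0,0,0.2],
    [-0.0017,-0.0004,0.0047,0,0,0,0.2],
    [0,0,0.003,0,0,0,0.2],
    [0,0,0,0,0,0,0.2]
  ]
}}

```text
t: 6.55
eef_pos: [0.4818, -0.2215, 0.1676]
tool_rot: [-0.019, 0.979, 0.11, 0.172]
contact_force: [-0.3, 0.9, -4.3]
gripper_width: 0.528
grasp_force: 36.7
```

```bash
python3 - <<'E'
from h import *
goal([.5,-.02,.078],-16,0)
o=bot.get_obs(); print(o['q'].round(2)); R0=q2R(o['tool_rot']); print(R0[:,2])
t=cam('top','t2'); np.save('t2.npy',t)
# bin measured again: pad/inside; use blue rim top-most colour
E
```

```text
t 6.55 at [ 0.4818 -0.2215  0.1676] dp [ 0.0182  0.2015 -0.0896] rv [ 0.0104  0.3516 -0.497 ] F [-0.3  0.9 -4.3] w 0.528 gf 36.7
[-0.31  0.31  0.9   2.2  -0.85  0.66 -0.14]
[ 0.33280119  0.07496083 -0.9400129 ]
```

>>> {"api": "jog_arm", "payload": {
  "deltas": [
    [0,0,0.015,0,0,0,0.2],
    [0,0.01,0.015,0,0,0,0.2],
    [0.0023,0.024,0,0.0013,0.044,-0.0621,0.2],
    [0.0023,0.024,0,0.0013,0.044,-0.0621,0.2],
    [0.0023,0.024,0,0.0013,0.044,-0.0621,0.2],
    [0.0023,0.024,0,0.0013,0.044,-0.0621,0.2],
    [0.0023,0.024,0,0.0013,0.044,-0.0621,0.2],
    [0.0023,0.024,0,0.0013,0.044,-0.0621,0.2],
    [0.0023,0.024,0,0.0013,0.044,-0.0621,0.2],
    [0.0023,0.024,0,0.0013,0.044,-0.0621,0.2]
  ]
}}

```text
t: 7.6
eef_pos: [0.5001, -0.0176, 0.1969]
tool_rot: [-0.0, 0.99, -0.14, -0.001]
contact_force: [-0.3, 0.2, -3.2]
gripper_width: 0.525
grasp_force: 37.7
```

>>> {"api": "jog_arm", "payload": {
  "deltas": [
    [0,0,-0.02,0,0,0,0.2],
    [0,0,-0.02,0,0,0,0.2],
    [0,0,-0.02,0,0,0,0.2],
    [0,0,-0.02,0,0,0,0.2],
    [0,0,-0.02,0,0,0,0.2],
    [0,0,-0.01,0,0,0,0.2],
    [0,0,0,0,0,0,0.2],
    [0,0,0,0,0,0,0.2]
  ]
}}

```text
t: 8.4
eef_pos: [0.5004, -0.0195, 0.0875]
tool_rot: [-0.0, 0.99, -0.139, -0.0]
contact_force: [0.1, 0.3, -3.6]
gripper_width: 0.529
grasp_force: 37.7
```

```bash
python3 - <<'E'
from h import *
goal([.5,-.02,.076],-16,0)
s=cam('side','s3'); np.save('s3.npy',s); p=proj(s,[[.5,-.02,.04]])[0].astype(int); print(p)
a=cv2.resize(s['img'][p[1]-60:p[1]+50,p[0]-60:p[0]+60],None,fx=5,fy=5,interpolation=cv2.INTER_CUBIC); cv2.imwrite('pics/s3.png',cv2.convertScaleAbs(a,alpha=1.6,beta=10)[:,:,::-1])
E
```

```text
t 8.4 at [ 0.5004 -0.0195  0.0875] dp [-0.0004 -0.0005 -0.0115] rv [-0.0005 -0.0006  0.0002] F [ 0.1  0.3 -3.6] w 0.529 gf 37.7
[299 228]
```

View pics/s3.png

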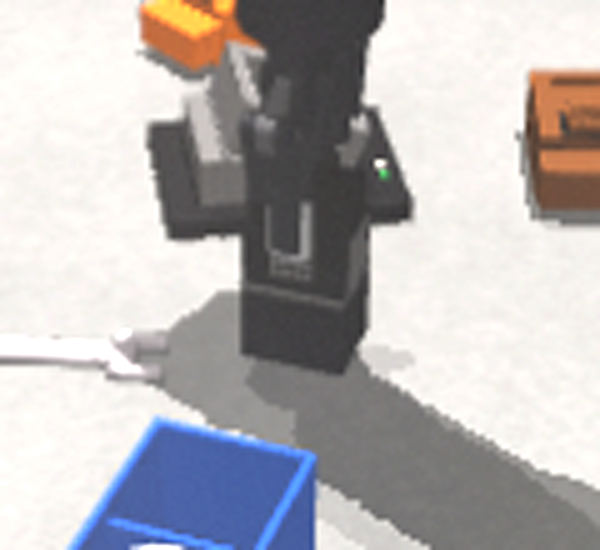

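The pack hangs upright with the finger on its button (crop 290,235), its underside about 1 cm above the bench. Lowering by feel.

>>> {"api": "jog_arm", "payload": {
  "deltas": [
    [0,0,-0.005,0,0,0,0.2],
    [0,0,-0.004,0,0,0,0.2],
    [0,0,-0.002,0,0,0,0.2],
    [0,0,0,0,0,0,0.2],
    [0,0,0,0,0,0,0.2]
  ]
}}

```text
t: 8.95
eef_pos: [0.4999, -0.0194, 0.0761]
tool_rot: [-0.0, 0.99, -0.139, -0.001]
contact_force: [0.6, 0.2, -4.3]
gripper_width: 0.526
grasp_force: 37.7
```

>>> {"api": "jog_arm", "payload": {
  "deltas": [
    [0,0,-0.001,0,0,0,0.2],
    [0,0,-0.001,0,0,0,0.2],
    [0,0,0,0,0,0,0.2],
    [0,0,0,0,0,0,0.2]
  ]
}}

```text
t: 9.35
eef_pos: [0.4999, -0.0194, 0.0741]
tool_rot: [-0.0, 0.99, -0.139, -0.001]
contact_force: [0.1, -0.6, -4.1]
gripper_width: 0.53
grasp_force: 37.7
```

>>> {"api": "jog_arm", "payload": {
  "deltas": [
    [0,0,-0.001,0,0,0,0.2],
    [0,0,0,0,0,0,0.2],
    [0,0,0,0,0,0,0.2]
  ]
}}

```text
t: 9.65
eef_pos: [0.4999, -0.0194, 0.0731]
tool_rot: [-0.0, 0.99, -0.139, -0.001]
contact_force: [0.2, -0.6, -5.6]
gripper_width: 0.53
grasp_force: 37.8
```

>>> {"api": "jog_arm", "payload": {
  "deltas": [
    [0,0,-0.001,0,0,0,0.2],
    [0,0,0,0,0,0,0.2],
    [0,0,0,0,0,0,0.2]
  ]
}}

```text
t: 9.95
eef_pos: [0.5, -0.0195, 0.0729]
tool_rot: [-0.001, 0.99, -0.139, -0.001]
contact_force: [-3.7, 1.5, 9.3]
gripper_width: 0.533
grasp_force: 39.2
```

Contact at TCP z ≈ 0.073. Opening slowly while shifting towards the pack's +y, so the plain-side finger stays put while the button springs out.

>>> {"api": "jog_arm", "payload": {
  "deltas": [
    [0,0,0.0005,0,0,0,0.54],
    [0,0,0,0,0,0,0.54],
    [0.0002,0.0008,0,0,0,0,0.56],
    [0.0002,0.0008,0,0,0,0,0.58],
    [0.0002,0.0008,0,0,0,0,0.6],
    [0.0002,0.0008,0,0,0,0,0.62],
    [0.0002,0.0008,0,0,0,0,0.64],
    [0,0,0,0,0,0,0.68],
    [0,0,0,0,0,0,0.75],
    [0,0,0,0,0,0,0.85]
  ],
  "newtons": 25
}}

```text
t: 10.95
eef_pos: [0.5011, -0.0155, 0.0728]
tool_rot: [-0.0, 0.99, -0.139, -0.0]
contact_force: [0.2, -0.3, 0.1]
gripper_width: 0.849
grasp_force: 0.0
```

>>> {"api": "jog_arm", "payload": {
  "deltas": [
    [0,0,0,0,0,0,1],
    [0,0,0,0,0,0,1],
    [0,0,0,0,0,0,1],
    [0,0,0,0,0,0,1],
    [0,0,0,0,0,0,1]
  ]
}}

```text
t: 11.45
eef_pos: [0.5009, -0.0154, 0.0726]
tool_rot: [-0.0, 0.99, -0.139, -0.001]
contact_force: [0.2, 0.1, 0.3]
gripper_width: 1.0
grasp_force: 0.0
```

```bash
python3 - <<'E'
from h import *
goal([.5,-.02,.12],-16,0)
c=cam('wrist'); np.save('w4.npy',c); s=cam('side'); p=[299,228]
a=cv2.resize(s['img'][p[1]-60:p[1]+50,p[0]-60:p[0]+60],(480,440),interpolation=cv2.INTER_CUBIC)
b=cv2.resize(c['img'],(320,240)); w=np.zeros((440,800,3),np.uint8); w[:,:480]=a; w[:240,480:]=b
cv2.imwrite('pics/w4.png',cv2.convertScaleAbs(w,alpha=1.6,beta=10)[:,:,::-1])
E
```

```text
t 11.45 at [ 0.5009 -0.0154  0.0726] dp [-0.0009 -0.0046  0.0474] rv [-0.0006 -0.0011  0.0001] F [0.2 0.1 0.3] w 1.0 gf 0.0
```

View pics/w4.png

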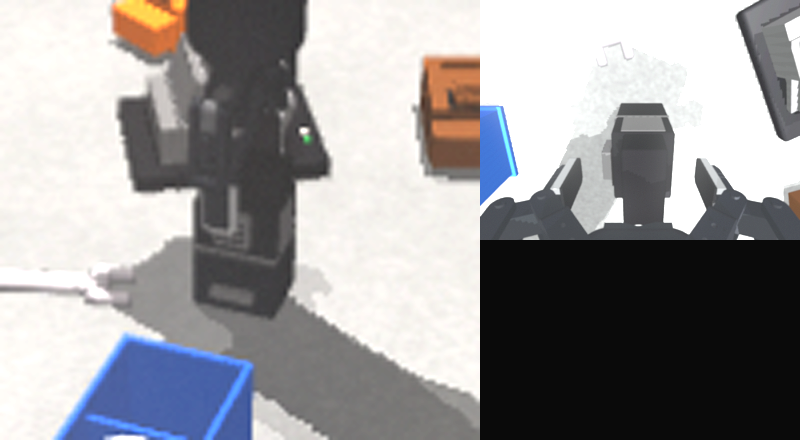

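The pack stands upright and released in both views. Rising to the head (TCP z 0.110), recentring and gripping.

>>> {"api": "jog_arm", "payload": {
  "deltas": [
    [0,0,0.012,0,0,0,1],
    [0,0,0.012,0,0,0,1],
    [-0.001,-0.004,0.0135,0,0,0,1],
    [0,0,0,0,0,0,0.7],
    [0,0,0,0,0,0,0.5],
    [0,0,0,0,0,0,0.4],
    [0,0,0,0,0,0,0.3],
    [0,0,0,0,0,0,0.2],
    [0,0,0,0,0,0,0.1],
    [0,0,0,0,0,0,0.1]
  ],
  "newtons": 35
}}

```text
t: 12.55
eef_pos: [0.4998, -0.0192, 0.11]
tool_rot: [-0.0, 0.99, -0.139, -0.001]
contact_force: [-1.3, 1.1, 2.3]
gripper_width: 0.302
grasp_force: 34.2
```

>>> {"api": "jog_arm", "payload": {
  "deltas": [
    [0,0,0,0,0,0,0.1],
    [0,0,0,0,0,0,0.1],
    [0,0,0.002,0,0,0,0.1],
    [0,0,0.004,0,0,0,0.1],
    [0,0,0,0,0,0,0.1]
  ]
}}

```text
t: 13.05
eef_pos: [0.4999, -0.0196, 0.1163]
tool_rot: [-0.0, 0.99, -0.139, -0.0]
contact_force: [1.2, 0.0, -4.6]
gripper_width: 0.302
grasp_force: 34.7
```

```bash
python3 - <<'E'
from h import *
goal([.5,-.02,.2],-16,0)
E
```

```text
t 13.05 at [ 0.4999 -0.0196  0.1163] dp [ 0.0001 -0.0004  0.0837] rv [-0.0003 -0.0008  0.0003] F [ 1.2  0.  -4.6] w 0.302 gf 34.7
```

>>> {"api": "jog_arm", "payload": {
  "deltas": [
    [0,0,0.02,0,0,0,0.1],
    [0,0,0.03,0,0,0,0.1],
    [0,0,0.03,0,0,0,0.1],
    [0,0,0.03,0,0,0,0.1],
    [0,0,0.03,0,0,0,0.1],
    [0,0.025,0,0,0,0,0.1],
    [0,0.025,0,0,0,0,0.1],
    [0,0.025,0,0,0,0,0.1],
    [0,0,0,0,0,0,0.1],
    [0,0,0,0,0,0,0.1]
  ]
}}

```text
t: 14.05
eef_pos: [0.4996, 0.0559, 0.2558]
tool_rot: [0.0, 0.99, -0.139, -0.001]
contact_force: [0.3, -0.3, -4.0]
gripper_width: 0.301
grasp_force: 35.4
```

```bash
python3 - <<'E'
from h import *
goal([.53,.172,.2],-16,0)
c=cam('wrist'); np.save('w5.npy',c); cv2.imwrite('pics/w5.png',cv2.convertScaleAbs(c['img'],alpha=1.4,beta=10)[:,:,::-1])
ax=np.array([np.cos(np.radians(-16)),np.sin(np.radians(-16)),0]);ay=np.array([-ax[1],ax[0],0]);P=np.array([.53,.172,.074])
print(proj(c,[P+a*ax+b*ay for a,b in ((.041,-.034),(-.041,-.034),(.037,-.03),(-.037,-.03),(.037,.03),(-.037,.03))]).round(0).tolist())
E
```

```text
t 14.05 at [0.4996 0.0559 0.2558] dp [ 0.0304  0.1161 -0.0558] rv [ 0.     -0.0015 -0.0013] F [ 0.3 -0.3 -4. ] w 0.301 gf 35.4
[[183.0, 140.0], [190.0, 223.0], [179.0, 144.0], [186.0, 219.0], [115.0, 144.0], [126.0, 219.0]]
```

View pics/w5.png

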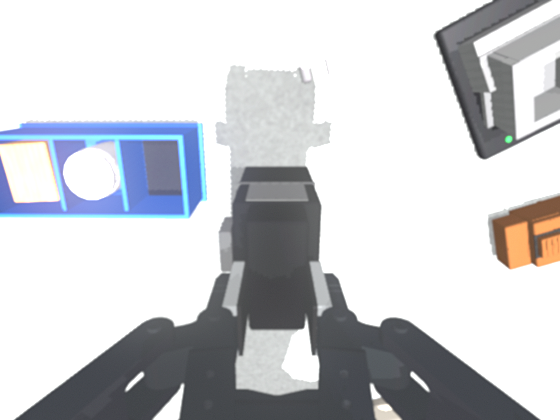

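The free compartment lies between the divider at x≈124 and the end wall at x≈187; the rim spans rows 136–217. I'll extract the bright rim precisely.

```bash
python3 - <<'E'
from h import *
c=np.load('w5.npy',allow_pickle=True).item(); im=c['img']; 
m=((im[...,2]>120)&(im[...,0]<im[...,2]*.6)).astype(np.uint8)*255; m[:,215:]=0;m[:100]=0;m[240:]=0
for r in (150,165,180,195,205): print(r,[x for x in np.where(m[r,100:215])[0]+100])
for x in (135,150,165,178): print(x,list(np.where(m[:,x])[0]))
E
```

```text
150 [np.int64(116), np.int64(117), np.int64(118), np.int64(119), np.int64(120), np.int64(121), np.int64(122), np.int64(123), np.int64(124), np.int64(125), np.int64(126), np.int64(127), np.int64(128), np.int64(129), np.int64(130), np.int64(131), np.int64(132), np.int64(133), np.int64(134), np.int64(135), np.int64(136), np.int64(137), np.int64(138), np.int64(139), np.int64(140), np.int64(141), np.int64(142), np.int64(143), np.int64(178), np.int64(179), np.int64(180), np.int64(181), np.int64(182), np.int64(183), np.int64(184), np.int64(185), np.int64(186), np.int64(187), np.int64(188), np.int64(189), np.int64(190), np.int64(191), np.int64(192), np.int64(193), np.int64(194), np.int64(195), np.int64(196), np.int64(197), np.int64(198), np.int64(199), np.int64(200), np.int64(201), np.int64(202), np.int64(203)]
165 [np.int64(118), np.int64(119), np.int64(120), np.int64(121), np.int64(122), np.int64(123), np.int64(124), np.int64(125), np.int64(126), np.int64(127), np.int64(128), np.int64(129), np.int64(130), np.int64(131), np.int64(132), np.int64(133), np.int64(134), np.int64(135), np.int64(1
[... 7064 characters left out ...]
nt64(135), np.int64(136), np.int64(137), np.int64(138), np.int64(139), np.int64(140), np.int64(141), np.int64(142), np.int64(143), np.int64(144), np.int64(145), np.int64(146), np.int64(147), np.int64(148), np.int64(149), np.int64(150), np.int64(151), np.int64(152), np.int64(153), np.int64(154), np.int64(155), np.int64(156), np.int64(157), np.int64(195), np.int64(196), np.int64(197), np.int64(198), np.int64(199), np.int64(200), np.int64(201), np.int64(202), np.int64(203), np.int64(204), np.int64(205), np.int64(206), np.int64(207), np.int64(208), np.int64(209), np.int64(210), np.int64(211), np.int64(212), np.int64(213), np.int64(214), np.int64(215), np.int64(216), np.int64(217), np.int64(218)]
```

```bash
python3 - <<'E'
from h import *
c=np.load('w5.npy',allow_pickle=True).item(); G=c['img'][...,1].astype(int)
B=c['img'][...,2].astype(int); m=(G>75)&(c['img'][...,0]<70)&(B>120)
def mid(v,o): 
    i=np.where(v)[0]+o; return (round(i.mean(),1),len(i)) if len(i) else None
E_=[(mid(m[r,177:197],177),r) for r in (150,165,180,195)]; D=[(mid(m[r,112:133],112),r) for r in (150,165,180)]
U=[(x,mid(m[131:146,x],131)) for x in (140,155,170)]; L=[(x,mid(m[207:222,x],207)) for x in (140,155,170)]
print(E_,D,U,L)
W=lambda p:plane(c,[p],.074)[0]
try:
    e=np.array([W((k[0],r)) for k,r in E_]);dv=np.array([W((k[0],r)) for k,r in D]);u=np.array([W((x,k[0])) for x,k in U]);l=np.array([W((x,k[0])) for x,k in L])
    a=np.degrees(np.arctan2(*(e[0]-e[-1])[[1,0]])); b=np.degrees(np.arctan2(*(u[0]-u[-1])[[1,0]])); b2=np.degrees(np.arctan2(*(l[0]-l[-1])[[1,0]])); print('yaw',a,b-90,b2-90)
    y=np.radians((a+(b+b2)/2-90)/2); ax=np.array([np.cos(y),np.sin(y),0]);ay=np.array([-ax[1],ax[0],0])
    X=[(u@ax).mean(),(l@ax).mean()];Yy=[(e@ay).mean(),(dv@ay).mean()]; print('spans',X[0]-X[1],Yy[1]-Yy[0])
    P=np.mean(X)*ax+np.mean(Yy)*ay; print('pad',P, np.degrees(y)); goal(np.r_[P[:2],.255],np.degrees(y),0)
except Exception as ex: print(ex)
E
```

```text
[((np.float64(190.0), 13), 150), ((np.float64(190.5), 12), 165), ((np.float64(191.5), 10), 180), ((np.float64(187.9), 13), 195)] [((np.float64(132.0), 1), 150), (None, 165), (None, 180)] [(140, (np.float64(138.9), 8)), (155, (np.float64(132.0), 3)), (170, (np.float64(132.0), 3))] [(140, None), (155, (np.float64(210.0), 7)), (170, (np.float64(210.0), 7))]
'NoneType' object is not subscriptable
```

```bash
python3 - <<'E'
from h import *
c=np.load('w5.npy',allow_pickle=True).item(); G=c['img'][...,1].astype(int)
for r in (150,180): print(r,'x114',G[r,114:132].tolist(),'x176',G[r,176:196].tolist())
for x in (135,170): print(x,'r130',G[130:146,x].tolist(),'r206',G[206:222,x].tolist())
E
```

```text
150 x114 [152, 157, 169, 175, 177, 166, 129, 98, 91, 92, 92, 91, 91, 90, 90, 89, 88, 89] x176 [78, 83, 110, 153, 181, 187, 179, 148, 107, 83, 81, 82, 83, 83, 82, 83, 84, 83, 83, 83]
180 x114 [152, 153, 166, 178, 182, 174, 167, 172, 174, 164, 134, 104, 92, 91, 91, 91, 90, 90] x176 [79, 80, 79, 79, 91, 125, 161, 180, 180, 160, 123, 89, 79, 79, 80, 81, 79, 81, 81, 81]
135 r130 [92, 92, 90, 92, 117, 156, 177, 180, 170, 140, 103, 87, 86, 87, 88, 87] r206 [93, 93, 93, 93, 93, 93, 91, 98, 127, 161, 172, 178, 200, 221, 225, 224]
170 r130 [90, 89, 87, 89, 116, 160, 182, 186, 176, 143, 99, 78, 75, 77, 78, 79] r206 [86, 87, 88, 87, 88, 87, 86, 91, 116, 151, 171, 175, 183, 197, 203, 201]
```

```bash
python3 - <<'E'
from h import *
c=np.load('w5.npy',allow_pickle=True).item()
W=lambda *p:plane(c,p,.074)
e=W((180.9,150),(183.5,180));dv=W((118,150),(121.7,180));u=W((135,137),(170,137));l=W((135,216),(170,216))
an=lambda v:np.degrees(np.arctan2(v[1],v[0])); print('yaw',an(e[0]-e[1]),an(dv[0]-dv[1]),an(u[0]-u[1])-90,an(l[0]-l[1])-90)
y=np.radians((an(u[0]-u[1])+an(l[0]-l[1]))/2-90); ax=np.array([np.cos(y),np.sin(y),0]);ay=np.array([-ax[1],ax[0],0])
X=[(u@ax).mean(),(l@ax).mean()];Y=[(e@ay).mean(),(dv@ay).mean()]; print('spans',X[0]-X[1],Y[1]-Y[0])
P=np.mean(X)*ax+np.mean(Y)*ay; print('pad',P, np.degrees(y)); goal(np.r_[P[:2],.255],np.degrees(y),0)
E
```

```text
yaw -15.985694127219752 -17.204000998522066 -16.053621770523208 -15.857114668540547
spans 0.07753953765888111 0.05916417846293287
pad [0.53412284 0.16930606 0.        ] -15.955368219531879
t 14.1 at [0.4996 0.055  0.256 ] dp [ 0.0345  0.1143 -0.001 ] rv [-0.0001 -0.0013  0.0012] F [ 0.4 -0.2 -4. ] w 0.3 gf 35.4
```

The y span is 5 mm short, which suggests the divider is lower than the rim, so I'll trust the end wall. Cross-checking it in the top and side views.

```bash
python3 - <<'E'
from h import *
s=np.load('s3.npy',allow_pickle=True).item();t=np.load('top0.npy',allow_pickle=True).item();c=np.load('w5.npy',allow_pickle=True).item()
y=np.radians(-16);ax=np.array([np.cos(y),np.sin(y),0]);ay=np.array([-ax[1],ax[0],0]);P=np.array([.5348,.1716,.074])
C=[P+a*ax+b*ay for a,b in ((.041,-.034),(-.041,-.034))]
print('side pred',proj(s,C).round(1).tolist(),'seen ~(271,252),(302,259)')
print('top wall ctr pred',proj(t,[P-.032*ay,P+.032*ay]).round(1).tolist())
G=t['img'][...,:].astype(int); u,v=proj(t,[P-.032*ay])[0].round().astype(int)
print(u,v,'G',t['img'][v,u-8:u+9,1].tolist(),'B',t['img'][v,u-8:u+9,2].tolist())
print('seen wrist pred divider h',[ (h,proj(c,[P*[1,1,0]+.032*ay+[0,0,h]]).round(1).tolist()) for h in (.074,.06,.05)])
E
```

```text
side pred [[268.8, 251.2], [301.2, 258.7]] seen ~(271,252),(302,259)
top wall ctr pred [[201.1, 216.5], [177.0, 209.9]]
201 217 G [21, 21, 23, 22, 21, 22, 32, 50, 63, 55, 38, 26, 31, 51, 70, 81, 95] B [22, 22, 22, 22, 21, 26, 53, 97, 125, 114, 82, 61, 69, 106, 136, 130, 114]
seen wrist pred divider h [(0.074, [[116.7, 177.9]]), (0.06, [[122.8, 174.5]]), (0.05, [[126.9, 172.1]])]
```

Everything agrees to about 2 mm. I'll aim 3.5 mm towards the end wall so the protruding button clears the divider.

>>> {"api": "jog_arm", "payload": {
  "deltas": [
    [0.0043,0.0142,0,0,0,0,0.1],
    [0.0043,0.0142,0,0,0,0,0.1],
    [0.0043,0.0142,0,0,0,0,0.1],
    [0.0043,0.0142,0,0,0,0,0.1],
    [0.0043,0.0142,0,0,0,0,0.1],
    [0.0043,0.0142,0,0,0,0,0.1],
    [0.0043,0.0142,0,0,0,0,0.1],
    [0.0043,0.0142,-0.02,0,0,0,0.1],
    [0,0,-0.02,0,0,0,0.1],
    [0,0,-0.01,0,0,0,0.1]
  ]
}}

```text
t: 15.1
eef_pos: [0.5337, 0.1702, 0.2045]
tool_rot: [0.0, 0.99, -0.139, -0.001]
contact_force: [0.4, 0.5, -4.3]
gripper_width: 0.299
grasp_force: 35.4
```

>>> {"api": "jog_arm", "payload": {
  "deltas": [
    [0,0,0,0,0,0,0.1],
    [0,0,0,0,0,0,0.1],
    [0,0,0,0,0,0,0.1]
  ]
}}

```text
t: 15.4
eef_pos: [0.535, 0.1689, 0.2071]
tool_rot: [-0.001, 0.99, -0.14, 0.0]
contact_force: [1.3, 0.1, -4.4]
gripper_width: 0.298
grasp_force: 35.4
```

```bash
python3 - <<'E'
from h import *
goal([.5338,.1682,.125],-16,0)
s=cam('side'); 
a=cv2.resize(s['img'][215:345,215:335],None,fx=4.6,fy=4.6,interpolation=cv2.INTER_CUBIC); cv2.imwrite('pics/s6.png',cv2.convertScaleAbs(a,alpha=1.8,beta=15)[:,:,::-1])
E
```

```text
t 15.4 at [0.535  0.1689 0.2071] dp [-0.0012 -0.0007 -0.0821] rv [-0.0012  0.0004  0.0008] F [ 1.3  0.1 -4.4] w 0.298 gf 35.4
```

View pics/s6.png

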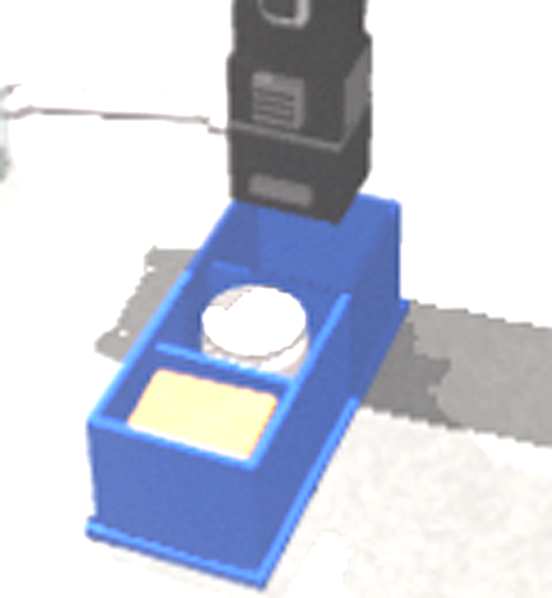

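The pack hangs upright and aligned over the free compartment; the dividers are indeed lower than the rim. Lowering in steps with force checks.

>>> {"api": "jog_arm", "payload": {
  "deltas": [
    [-0.001,-0.0005,-0.01,0,0,0,0.1],
    [0,0,-0.01,0,0,0,0.1],
    [0,0,-0.01,0,0,0,0.1],
    [0,0,-0.01,0,0,0,0.1],
    [0,0,0,0,0,0,0.1]
  ]
}}

```text
t: 15.95
eef_pos: [0.5322, 0.1685, 0.1644]
tool_rot: [0.0, 0.99, -0.139, -0.002]
contact_force: [-0.6, -0.5, -4.6]
gripper_width: 0.301
grasp_force: 35.4
```

>>> {"api": "jog_arm", "payload": {
  "deltas": [
    [0,0,-0.008,0,0,0,0.1],
    [0,0,-0.008,0,0,0,0.1],
    [0,0,-0.008,0,0,0,0.1],
    [0,0,-0.008,0,0,0,0.1],
    [0,0,-0.006,0,0,0,0.1],
    [0,0,0,0,0,0,0.1],
    [0,0,0,0,0,0,0.1]
  ]
}}

```text
t: 16.65
eef_pos: [0.5334, 0.1686, 0.1281]
tool_rot: [-0.0, 0.99, -0.139, -0.001]
contact_force: [0.7, 0.4, -4.2]
gripper_width: 0.3
grasp_force: 35.4
```

>>> {"api": "jog_arm", "payload": {
  "deltas": [
    [0,0,-0.004,0,0,0,0.1],
    [0,0,-0.003,0,0,0,0.1],
    [0,0,-0.001,0,0,0,0.1],
    [0,0,0,0,0,0,0.1],
    [0,0,0,0,0,0,0.1]
  ]
}}

```text
t: 17.15
eef_pos: [0.5334, 0.1687, 0.1202]
tool_rot: [-0.0, 0.99, -0.139, -0.001]
contact_force: [0.1, 0.4, -3.6]
gripper_width: 0.303
grasp_force: 35.4
```

>>> {"api": "jog_arm", "payload": {
  "deltas": [
    [0,0,-0.001,0,0,0,0.1],
    [0,0,0,0,0,0,0.1],
    [0,0,0,0,0,0,0.1]
  ]
}}

```text
t: 17.45
eef_pos: [0.5333, 0.1687, 0.1191]
tool_rot: [-0.0, 0.99, -0.139, -0.001]
contact_force: [-0.7, 0.0, -4.5]
gripper_width: 0.301
grasp_force: 35.4
```

>>> {"api": "jog_arm", "payload": {
  "deltas": [
    [0,0,-0.001,0,0,0,0.1],
    [0,0,0,0,0,0,0.1],
    [0,0,0,0,0,0,0.1]
  ]
}}

```text
t: 17.75
eef_pos: [0.5334, 0.1687, 0.1182]
tool_rot: [-0.0, 0.99, -0.139, -0.0]
contact_force: [-0.6, 0.1, -3.9]
gripper_width: 0.302
grasp_force: 35.5
```

>>> {"api": "jog_arm", "payload": {
  "deltas": [
    [0,0,-0.0007,0,0,0,0.1],
    [0,0,0,0,0,0,0.1],
    [0,0,0,0,0,0,0.1]
  ]
}}

```text
t: 18.05
eef_pos: [0.5337, 0.169, 0.1179]
tool_rot: [-0.001, 0.99, -0.139, -0.0]
contact_force: [-1.4, 1.3, 4.5]
gripper_width: 0.302
grasp_force: 37.0
```

Contact exactly at the expected height. Releasing and withdrawing.

>>> {"api": "jog_arm", "payload": {
  "deltas": [
    [0,0,0,0,0,0,0.32],
    [0,0,0,0,0,0,0.36],
    [0,0,0,0,0,0,0.42],
    [0,0,0,0,0,0,0.5],
    [0,0,0,0,0,0,0.6],
    [0,0,0,0,0,0,0.6],
    [0,0,0.02,0,0,0,0.6],
    [0,0,0.03,0,0,0,0.6],
    [0,0,0.04,0,0,0,0.6],
    [0,0,0.04,0,0,0,0.6]
  ]
}}

```text
t: 19.05
eef_pos: [0.5329, 0.1684, 0.2485]
tool_rot: [0.0, 0.99, -0.139, -0.001]
contact_force: [0.3, 1.5, 0.8]
gripper_width: 0.601
grasp_force: 0.0
```

>>> {"api": "jog_arm", "payload": {
  "deltas": [
    [0,-0.04,0.02,0,0,0,0.6],
    [0,-0.04,0,0,0,0,0.6],
    [0,-0.04,0,0,0,0,0.6],
    [0,0,0,0,0,0,0.6],
    [0,0,0,0,0,0,0.6]
  ]
}}

```text
t: 19.55
eef_pos: [0.5332, 0.0479, 0.2675]
tool_rot: [-0.001, 0.99, -0.14, -0.001]
contact_force: [-0.5, 0.8, -0.6]
gripper_width: 0.601
grasp_force: 0.0
```

```bash
python3 - <<'E'
from h import *
goal([.5338,.1682,.125],-16,0)
s=cam('side')
a=cv2.resize(s['img'][200:345,215:335],None,fx=4,fy=4,interpolation=cv2.INTER_CUBIC); cv2.imwrite('pics/s7.png',cv2.convertScaleAbs(a,alpha=1.8,beta=15)[:,:,::-1])
E
```

```text
t 19.55 at [0.5332 0.0479 0.2675] dp [ 0.0006  0.1203 -0.1425] rv [-0.0017 -0.001   0.0025] F [-0.5  0.8 -0.6] w 0.601 gf 0.0
```

View pics/s7.png

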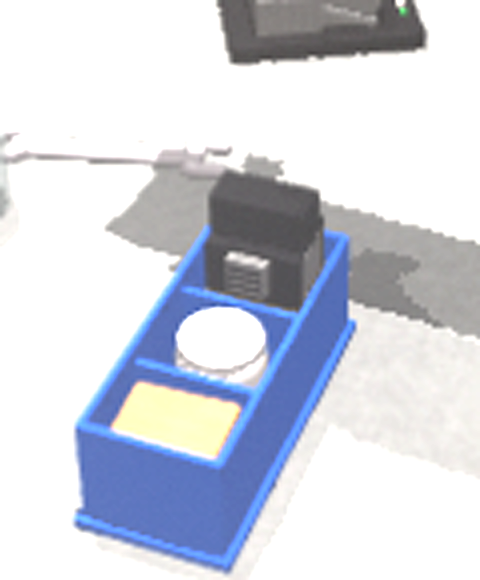

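The pack stands upright in the free compartment (crop 265,240), with the tin and carton undisturbed.

```bash
python3 -c "
from station import bot
print(bot.hand_in())"
```

```text
the job is handed in; nothing more can be done
None
```

The battery is out of the dock and standing upright, released, on the rubber pad in the bin's free compartment; I handed the job in at about 19.6 s of the 64 s allowed, but no verdict was returned.

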